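Pack the gift box and hold its end press at half stroke

TASK

Pack the two broad cartons, standing upright side by side, into the open gift box on the packing stand and let go of them; the taller, slimmer carton between them stays where it is. Then press the stand's black knob down with the fingers by about 12 mm - half stroke, where the ring on its stem meets the collar - so that its pad clamps the glued end of the box; never near its full stroke, which would fire the staple. Finish while still holding the knob at that depth: do not let it come up.

Things in the scene. Friction and masses are not known exactly. Their poses are not given: they have to be found in the camera images.
- carton_wine: broad dark-red carton to pack, a box 44 x 66 x 95 mm standing upright on the table, about 0.16 kg. Origin at the centre of its underside; x across its 44 mm thickness (grasp there), y along its 66 mm width, z up. May stand at the left or the right.
- carton_blue: broad dull-blue carton to pack, a box 42 x 62 x 105 mm standing upright on the table, about 0.16 kg. Origin at the centre of its underside; x across its 42 mm thickness (grasp there), y along its 62 mm width, z up. May stand at the left or the right.
- carton_cream: the taller, slimmer cream carton, 38 x 50 x 125 mm, loose, upright, standing between the other two: not for this box, leave it (tolerance 25 mm). Origin at the centre of its underside.
- stand: packing stand, fixed to the table: wooden plate 70 x 240 x 6 mm carrying an open brown gift box and, at the box's right end (its -y), a press. Origin on the table under the centre of the box; y along box and plate (plate from y = -157 to +83 mm), x across, z up.
- box_in (a point): centre of the gift box's inner floor, 10 mm above the table; axes as the stand's. Inside 52 mm (x) by 138 mm (y), walls 4 mm thick, rim 51 mm above the table. Both cartons fit in one row along y, each with its width along y, in either order, with about 10 mm to spare along y and 8 mm along x.
- press_housing (a point): point on the table under the press, 123 mm from the box centre toward the stand's -y: grey housing 46 x 44 mm, 72 mm high, with a collar 32 mm across up to 84 mm above the table, from which the knob's stem comes. A rubber pad at the housing's side moves up to the box end as the knob goes down.
- plunger_top (a point): centre of the flat top of the press's black round knob, 40 mm across and 12 mm thick, on a 15 mm steel stem; 122 mm above the table when up. It moves straight down.
- plunger (a joint): travel of the knob in m: 0 up, 0.026 fully down (staple). Spring: about 4 N where it starts to move, 8 N at 0.012, 13 N at 0.026; it springs back up when let go. Ring on the stem meets the collar at 0.012.
Things that resemble listed ones, but are neither listed nor needed, are in the scene too. What is shaped like the carton_wine but yellow is not meant.

How it is judged:
On the way:
1. both broad cartons stand in the box, let go, while the knob is still up (x of carton_wine in the frame of box_in between -0.013 and 0.013 m and y of carton_wine in the frame of box_in between -0.045 and 0.045 m and z of carton_wine in the frame of box_in between -0.006 and 0.006 m and angle between each of carton_wine, carton_blue's own z axis and vertical below 0.12 rad and linear speed of each of carton_wine, carton_blue below 0.03 m/s and contact force between the fingers and carton_wine below 0.2 N and x of carton_blue in the frame of box_in between -0.013 and 0.013 m and y of carton_blue in the frame of box_in between -0.045 and 0.045 m and z of carton_blue in the frame of box_in between -0.006 and 0.006 m and contact force between the fingers and carton_blue below 0.2 N and value of joint plunger below 0.003 m), for 0.2 s.
At the end, for the whole second after the job is handed in: Both broad cartons stand on the box floor (within 6 mm), inside the walls, upright within 0.12 rad, untouched and at rest; the fingers hold the knob still at 8 to 16 mm of travel, pushing with more than 2 N (x of carton_wine in the frame of box_in between -0.013 and 0.013 m and y of carton_wine in the frame of box_in between -0.045 and 0.045 m and z of carton_wine in the frame of box_in between -0.006 and 0.006 m and angle between each of carton_wine, carton_blue's own z axis and vertical below 0.12 rad and linear speed of each of carton_wine, carton_blue below 0.03 m/s and contact force between the fingers and carton_wine below 0.2 N and x of carton_blue in the frame of box_in between -0.013 and 0.013 m and y of carton_blue in the frame of box_in between -0.045 and 0.045 m and z of carton_blue in the frame of box_in between -0.006 and 0.006 m and contact force between the fingers and carton_blue below 0.2 N and value of joint plunger between 0.008 and 0.016 m and velocity of joint plunger between -0.01 and 0.01 m/s and contact force between the fingers and stand above 2 N); the arm keeps its last pose, push and grip.
It fails at once if the knob was pressed beyond 20 mm (staple fired) (value of joint plunger above 0.02 m).
It fails at once if the tall slim carton was moved over 25 mm or knocked over (distance of carton_cream from where it was at the start of the episode above 0.025 m or angle between carton_cream's own z axis and vertical above 0.5 rad).
It also fails if it takes over 64 s, if anything falls off the work surface, if the arm or the gripper's body presses on something with over 40 N, if the wrist force passes 120 N, or if a joint passes its speed limit or range.

ROBOT

A 6-joint arm with a two-finger parallel gripper is mounted at the origin on the work surface; the furniture and walls round the work are solid. World frame = base frame: x ahead of the robot, y to its left, z up, the work surface at z = 0. Lengths are in m, angles in rad, forces in N, time in s.
With the tool pointing down it reaches from about 0.425 to 0.95 m from the base axis. Payload 14.7 kg.
Tool frame: the origin (TCP) lies at the very end of the fingers, on their centre line; the grasp point (between the pads) lies 19 mm behind it; z points along the fingers, y is the line along which they close (so a half turn about z gives the same grasp; the last joint's range is limited). The gripper opens to 85 mm and grips with 20 to 120 N. Pads are 22 mm wide; open, the fingers measure 114 mm over their backs; the gripper's body (76 mm by 85 mm) begins 54 mm behind the grasp point. The pads swing forward as they close: fully open they stand 13 mm farther back than shut.
Start: joints at [-1.299, 0.48, 1.596, -0, 1.065, -0.047], TCP at [0.204, -0.617, 0.231] pointing down, gripper open.
Joint ranges: [-2.75, 2.75], [-0.82, 2.05], [0.23, 2.67], [-1.56, 4.7], [0.09, 2.69], [-2.92, 2.92]. Speed limits (rad/s): [1.89, 1.89, 2.39, 3.01, 3.01, 3.01].

INTERFACE

Orientations are given as a rotation vector (axis times angle).
In Python, from plant import ctrl gives the robot as it stands. The module is installed in compiled form; this text tells all that it offers. Calls block until the motion is done:
- ctrl.move_ptp(position, orientation): joint-space move of the TCP to a pose.
- ctrl.move_linear(position, rotation=None, v=0.15): straight line of the TCP; rotation=None keeps the orientation; v is the mean speed in m/s.
- ctrl.goto_joints(angles): joint-space move.
- ctrl.gripper_to(opening, grip_force=None): finger opening in m; grip_force is the grip in N (None keeps the last); returns when the fingers have stopped.
- ctrl.hold(seconds).
- ctrl.ik(position, orientation): joint angles nearest the present ones, or None.
- ctrl.capture(name): name is "scene" or "top" or "wrist"; returns a dict with "img" (420x560x3 uint8, blue, green, red), "z_map" (420x560 float32, m along the optical axis (not along the pixel's ray), 0 where there is no reading), "fx", "fy", "cx", "cy" (pixels), "R" (3x3) and "t" (3): a world point X has camera coordinates R X + t. Camera axes: x right, y down, z forward; pixel columns grow to the right and rows downward; lengths in m; the calibration is good to about 2 mm. The wrist camera is an equidistant fisheye: a pixel r from the principal point sees the ray r / f radians off the axis. A picture is of the moment at which its call begins.
A pose or a line that the arm cannot do raises ctrl.Unreachable and nothing moves.
- ctrl.sign_off(): hands the job in; it is judged then, once.
Readings, each from a call of its own:
- ctrl.read_time_s(): time.
- ctrl.read_q(): joint angles.
- ctrl.read_joint_vel(): joint speeds.
- ctrl.read_effort(): joint torques, N m.
- ctrl.read_tool_pos(): TCP position.
- ctrl.read_tcp_rot(): TCP orientation.
- ctrl.read_force(): force on the tool from outside, world axes, zero at the start.
- ctrl.read_torque(): the same for the moment, N m.
- ctrl.read_finger_gap(): finger opening in m.
- ctrl.read_finger_force(): force on a finger pad.
Only numpy, scipy, OpenCV 4.12 (cv2) and the standard library are available. Lean on these libraries where they do the work, as an engineer would, in place of code of your own. Each camera call takes 0.05 s, during which the arm holds its last target. There are 200 camera calls.

## Working session

There is one attempt and no reset: what is moved stays moved. The work goes in short steps, each a Python script; the robot and the scene stay as the last script left them, time stands still between calls to the robot, and variables do not carry over. Pictures are saved under pics/ and viewed, at most 10 in all, crops included, and the job is handed in when it is done.

```bash
mkdir -p pics; python3 - <<'E'
from plant import ctrl
import cv2,numpy as np
for n in("scene","top"):
    c=ctrl.capture(n);cv2.imwrite(f"pics/{n}0.png",c["img"]);np.savez(f"{n}0.npz",**c)
    print(n,c["fx"],c["cx"],c["cy"],c["R"].round(3).tolist(),c["t"].round(3),(c["z_map"]>0).mean())
print(ctrl.read_time_s(),ctrl.read_tcp_rot())
E
```

```text
scene 463.1330806932189 284.6239687882983 212.80205110683661 [[0.622, -0.782, -0.025], [-0.359, -0.256, -0.898], [0.696, 0.568, -0.44]] [-0.226  0.254  0.788] 0.9959651360544217
top 489.5293186161872 280.7542493076306 209.05632604159413 [[-0.138, -0.99, -0.002], [-0.97, 0.135, -0.201], [0.199, -0.026, -0.98]] [0.071 0.415 1.202] 0.9958588435374149
0.1 [-3.10064180e+00 -4.98515103e-01  2.29375644e-04]
```

View pics/scene0.png

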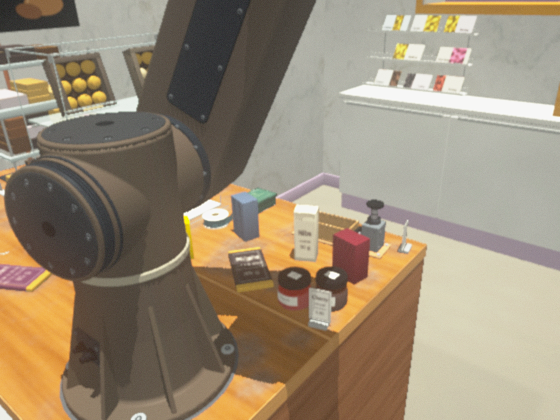

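View pics/top0.png

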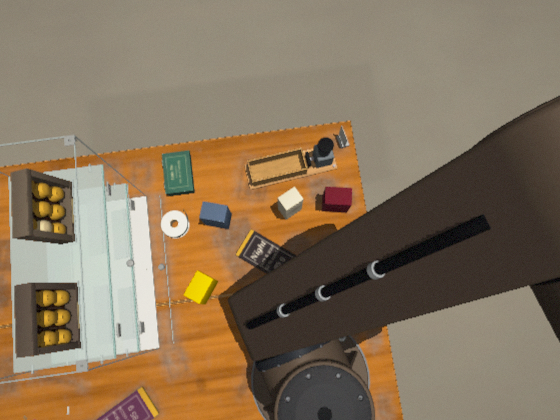

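The top view shows blue at (215,214), cream at (290,203), wine at (337,198), the gift box at (278,168), the knob at (323,150) and a yellow decoy at (200,287). I'll use depth and colour masks to locate them.

```bash
cat > h.py <<'E'
import numpy as np,cv2
def cloud(c):
    h,w=c["z_map"].shape;v,u=np.mgrid[:h,:w];z=c["z_map"]
    P=np.stack([(u-c["cx"])/c["fx"]*z,(v-c["cy"])/c["fy"]*z,z],-1)
    return (P-c["t"])@c["R"]
def rect(P,m):
    q=(P[m][:,:2]*1000).astype(np.float32)
    (c,s,a)=cv2.minAreaRect(q);return np.round(c,1),np.round(s,1),round(a,1),len(q),np.median(P[m][:,2]).round(4)
E
python3 - <<'E'
from h import *
c=dict(np.load("top0.npz"));P=cloud(c);Z=P[...,2]
def roi(u,v,r,lo,hi):
    m=np.zeros(Z.shape,bool);m[v-r:v+r,u-r:u+r]=1;return m&(Z>lo)&(Z<hi)
for n,a in dict(blue=(215,214,25,.1,.112),cream=(290,203,25,.118,.132),wine=(337,198,25,.09,.1),knob=(325,148,18,.115,.13),housing=(323,155,25,.066,.077),rim=(278,168,42,.044,.056)).items():
    m=roi(*a);print(n,*rect(P,m),P[m].mean(0).round(4))
m=np.zeros(Z.shape,bool);m[130:200,235:345]=1;m&=(Z>.003)&(Z<.009);print("plate",*rect(P,m))
m=np.zeros(Z.shape,bool);m[150:195,240:312]=1;m&=(Z>.04)&(Z<.056)
print(np.histogram(P[170:200,330:345,2],10))
b=c["img"][120:240,160:360];cv2.imwrite("pics/crop1.png",cv2.resize(b,None,fx=4,fy=4,interpolation=2))
E
```

```text
blue [424.4 177.5] [62.7 42.7] 71.8 453 0.1053 [0.4238 0.1771 0.1054]
cream [426.2 -10.1] [38.5 50.4] 26.6 335 0.1253 [ 0.4256 -0.01    0.1253]
wine [ 423.3 -128.7] [66.3 46. ] 78.4 465 0.0954 [ 0.423  -0.1287  0.0954]
knob [ 548.6 -115.2] [38.5 37.4] 55.8 199 0.1218 [ 0.5482 -0.1146  0.1217]
housing [ 556.2 -135.9] [52.9 96.9] 18.5 138 0.0711 [ 0.5403 -0.1122  0.0709]
rim [490.9 -14.5] [156.3 179.1] 6.3 338 0.0498 [ 0.5335 -0.0032  0.0496]
plate [547.3 -28.3] [293.4 192.4] 82.1 1099 0.0055
(array([247,  16,   0,   0,   0,   0,   0,   0,   4, 183]), array([-0.00742139,  0.00345059,  0.01432256,  0.02519453,  0.03606651,
        0.04693848,  0.05781045,  0.06868243,  0.0795544 ,  0.09042637,
        0.10129835]))
```

View pics/crop1.png

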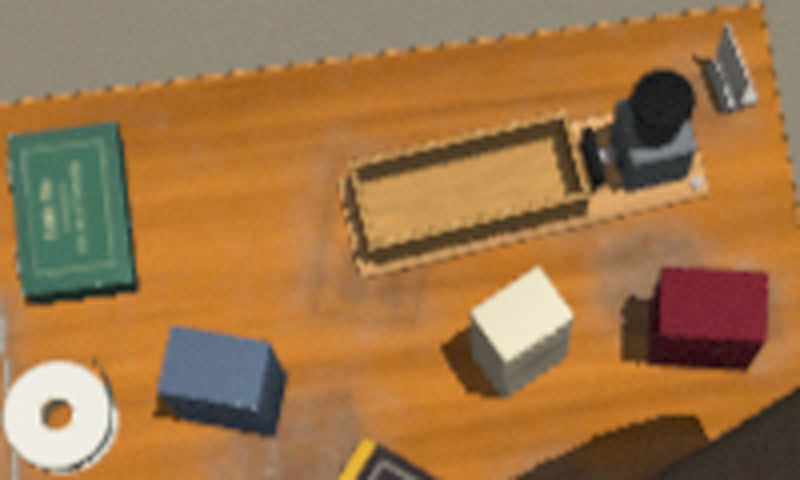

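```bash
python3 - <<'E'
from h import *
c=dict(np.load("top0.npz"));P=cloud(c);Z=P[...,2]
def show(n,lo,hi,box):
    m=(Z>lo)&(Z<hi);u0,u1,v0,v1=box;k=np.zeros_like(m);k[v0:v1,u0:u1]=1;m&=k
    n_,L,S,_=cv2.connectedComponentsWithStats(m.astype(np.uint8),connectivity=8)
    i=1+S[1:,4].argmax();print(n,*rect(P,L==i))
show("rim",.046,.056,(235,318,140,195))
show("floor",.006,.014,(240,312,145,190))
show("knob",.115,.13,(300,345,130,170))
show("plate",.003,.0085,(235,345,130,195))
c=dict(np.load("scene0.npz"));Q=cloud(c);k=np.zeros(Q.shape[:2],bool)
for n,b in dict(jar1=(278,312,268,308),jar2=(317,348,266,306),card=(306,332,288,330),rim=(300,362,205,245)).items():
    q=Q[b[2]:b[3],b[0]:b[1]].reshape(-1,3);q=q[(q[:,2]>(.03 if n!='rim' else .046))&(q[:,2]<(.2 if n!='rim' else .055))]
    print(n,len(q),np.percentile(q,[2,50,98],axis=0).round(3).tolist())
E
```

```text
rim [541.5   8.2] [ 51.1 145.6] 7.5 155 0.0506
floor [542.2   7.9] [ 43.1 138. ] 5.7 701 0.0098
knob [ 548.6 -115.2] [38.5 37.4] 55.8 199 0.1218
plate [523.8 -54.7] [ 38.4 193.7] 7.9 239 0.0055
jar1 989 [[0.246, -0.154, 0.031], [0.265, -0.102, 0.061], [0.304, -0.066, 0.065]]
jar2 1063 [[0.252, -0.187, 0.032], [0.305, -0.167, 0.065], [0.347, -0.127, 0.074]]
card 545 [[0.246, -0.189, 0.031], [0.254, -0.168, 0.051], [0.303, -0.122, 0.076]]
rim 288 [[0.408, -0.079, 0.046], [0.532, -0.026, 0.05], [0.573, 0.042, 0.055]]
```

```bash
cat >> h.py <<'E'
from scipy.spatial.transform import Rotation as Ro
def down(deg):
    t=np.radians(deg);y=np.array([np.cos(t),np.sin(t),0]);z=np.array([0,0,-1.])
    return Ro.from_matrix(np.stack([np.cross(y,z),y,z],1)).as_rotvec()
def fcloud(c):
    h,w=c["z_map"].shape;v,u=np.mgrid[:h,:w];z=c["z_map"]
    x=(u-c["cx"])/c["fx"];y=(v-c["cy"])/c["fy"];r=np.hypot(x,y)+1e-9
    k=np.tan(np.minimum(r,1.4))/r
    return (np.stack([x*k*z,y*k*z,z],-1)-c["t"])@c["R"]
E
python3 - <<'E'
from h import *
from plant import ctrl
ctrl.move_ptp([.50,-.03,.27],down(6))
c=ctrl.capture("wrist");np.savez("w1.npz",**c);cv2.imwrite("pics/w1.png",c["img"])
print(ctrl.read_time_s(),ctrl.read_tool_pos(),ctrl.read_q(),-c["R"].T@c["t"],c["R"][2],c["fx"],(c["z_map"]>0).mean())
E
```

```text
2.5 [ 0.50010631 -0.03068314  0.26992245] [-1.21708866e-01  2.29397536e-01  1.88310308e+00 -1.22315513e-04
  1.02913318e+00 -2.25159460e-01] [0.49363299 0.0347243  0.41301669] [ 0.02677507 -0.25773267 -0.96584521] 325.19226210127806 0.9772874149659864
```

View pics/w1.png

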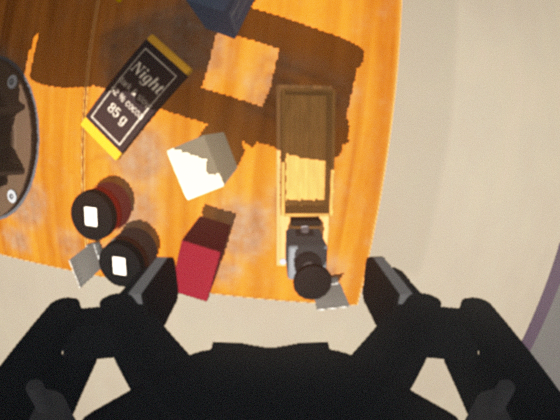

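The wrist view shows the box rim at u 278–335, v 86–215, the knob at (311,278) and wine at (200,262). All of it is clear.

```bash
python3 - <<'E'
from h import *
c=dict(np.load("w1.npz"));P=fcloud(c);Z=P[...,2]
def show(n,lo,hi,box):
    m=(Z>lo)&(Z<hi);u0,u1,v0,v1=box;k=np.zeros_like(m);k[v0:v1,u0:u1]=1;m&=k
    n_,L,S,_=cv2.connectedComponentsWithStats(m.astype(np.uint8),connectivity=8)
    i=1+S[1:,4].argmax();print(n,*rect(P,L==i))
show("rim",.045,.057,(268,345,75,218))
show("floor",.006,.014,(280,332,90,212))
show("knob",.115,.13,(285,340,255,305))
show("wine",.088,.102,(170,240,235,305))
show("cream",.118,.132,(160,240,130,205))
E
```

```text
rim [539.1   8.2] [ 60.6 146.4] 6.3 1453 0.0512
floor [540.4   8.1] [ 50.8 139. ] 6.2 4466 0.0105
knob [ 552.  -113.8] [38.9 39.5] 8.7 1095 0.1224
wine [ 427.2 -127.8] [66.4 45.3] 78.2 2062 0.0962
cream [429.6  -9.5] [39.2 50.5] 25.6 2281 0.1261
```

```bash
python3 - <<'E'
from h import *
from plant import ctrl
ctrl.gripper_to(.085,35)
ctrl.move_ptp([.4253,-.1282,.16],down(-11.7))
ctrl.move_linear([.4253,-.1282,.056],v=.12)
ctrl.gripper_to(.03,35)
print(ctrl.read_finger_gap(),ctrl.read_finger_force(),ctrl.read_force())
ctrl.move_linear([.4253,-.1282,.215],v=.15)
ctrl.move_ptp([.534,-.024,.215],down(6.2))
c=ctrl.capture("wrist");np.savez("w2.npz",**c);cv2.imwrite("pics/w2.png",c["img"])
print(ctrl.read_time_s(),ctrl.read_tool_pos(),ctrl.read_finger_gap())
E
```

```text
0.043691725221546324 38.69935154914856 [0.3266005  0.47380908 8.69987131]
6.7917 [ 0.5333491  -0.02394649  0.21419458] 0.0435779934783953
```

View pics/w2.png

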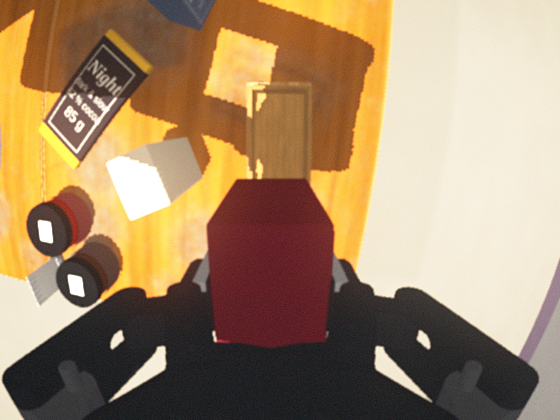

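The wine carton is held upright (u 208–333, v 178–342), with the box's far end visible behind it at u 247–312, v 82–180. Next I'll measure the carton against the box.

```bash
python3 - <<'E'
from h import *
c=dict(np.load("w2.npz"));P=fcloud(c);Z=P[...,2];I=c["img"].astype(int)
red=(I[...,2]>60)&(I[...,1]<40)&(I[...,0]<70);k=np.zeros(Z.shape,bool);k[175:345,200:340]=1
red&=k;print(red.sum(),np.percentile(Z[red],[1,50,99]))
a=np.radians(6.2);ex=np.array([np.cos(a),np.sin(a)]);ey=np.array([-np.sin(a),np.cos(a)])
tcp=np.array([.53335,-.02395])
def loc(m):
    q=P[m][:,:2]-tcp;return np.percentile(q@ex,[.5,50,99.5]).round(4),np.percentile(q@ey,[.5,50,99.5]).round(4),m.sum()
zt=np.percentile(Z[red],99)
top=red&(Z>zt-.006);print("top",loc(top),*rect(P,top))
f=red&(Z<zt-.015);print("front",loc(f),*rect(P,f),P[f][:,2].min())
m=(Z>.045)&(Z<.057);k[:]=0;k[75:178,240:320]=1;m&=k
n_,L,S,_=cv2.connectedComponentsWithStats(m.astype(np.uint8));i=1+S[1:,4].argmax();print("rim",loc(L==i),*rect(P,L==i))
fl=(Z>.006)&(Z<.014)&k;fl[:, :250]=0;fl[:,312:]=0;fl[:86]=0;print("floor",loc(fl),*rect(P,fl))
E
```

```text
14490 [0.176564   0.25366265 0.25516165]
top (array([-0.0205,  0.0012,  0.0221]), array([-0.0159,  0.0095,  0.0341]), np.int64(12200)) [5.31e+02 4.00e-01] [45.2 83.3] 8.6 12200 0.2538
front (array([-0.0162,  0.0041,  0.0209]), array([0.0334, 0.0338, 0.0344]), np.int64(1802)) [530.7   9.9] [40.7  1.2] 6.4 1802 0.2138 0.1673875584718173
rim (array([-0.0206,  0.0104,  0.0394]), array([0.0171, 0.0768, 0.1043]), np.int64(1171)) [536.   36.9] [60.9 88.4] 6.2 1171 0.0513
floor (array([-0.0168,  0.0089,  0.0351]), array([0.0105, 0.0558, 0.1006]), np.int64(4184)) [538.6  36.7] [57.2 99.1] 6.0 4184 0.0105
```

```bash
python3 - <<'E'
from h import *
from plant import ctrl
a=np.radians(6.2);ex=np.array([np.cos(a),np.sin(a)]);ey=np.array([-np.sin(a),np.cos(a)])
p=np.array([.53335,-.02395])+.0086*ex-.0025*ey;print(p)
R=down(6.2)
ctrl.move_linear([*p,.215],R,v=.1)
ctrl.move_linear([*p,.115],v=.15)
f0=np.array(ctrl.read_force())
for z in(.1,.09,.08,.073,.069,.067):
    ctrl.move_linear([*p,z],v=.06);f=np.array(ctrl.read_force())-f0;print(z,f.round(1),ctrl.read_tool_pos()[2].round(4))
    if np.abs(f).max()>12: break
else:
    ctrl.gripper_to(.07);ctrl.move_linear([*p,.2],v=.15)
print(ctrl.read_time_s(),ctrl.read_force())
ctrl.move_ptp([.4238+.001,.1773,.2],down(-18.2)) if f.max()<12 else 0
c=ctrl.capture("wrist");np.savez("w3.npz",**c);cv2.imwrite("pics/w3.png",c["img"])
print(ctrl.read_time_s(),ctrl.read_tool_pos())
E
```

```text
[ 0.5421697  -0.02550658]
0.1 [ 0.2 -1.5 -0.9] 0.0997
0.09 [ 0.3 -0.2 -0.9] 0.0895
0.08 [ 0.5 -1.  -0.4] 0.0795
0.073 [ 0.8 -0.9 -0. ] 0.0726
0.069 [ 0.4 -0.5 -1.2] 0.0688
0.067 [ 0.5  0.3 -0.5] 0.0669
11.0667 [-0.09834731  0.20890046 -0.87069502]
12.05 [0.42552503 0.17672796 0.19978352]
```

View pics/w3.png

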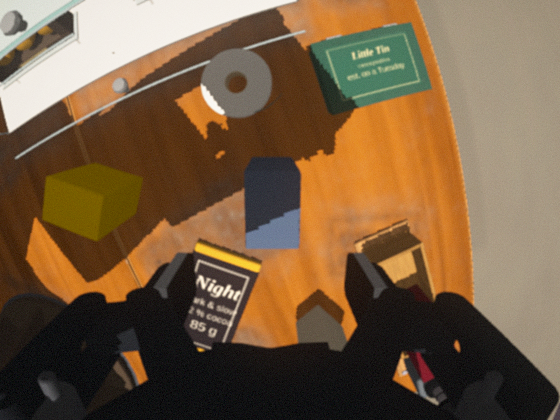

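The blue carton is at (273,205), the tape roll beyond it, and a glass-case rail at upper left. I'll refine blue's position and check the clearances.

```bash
python3 - <<'E'
from h import *
c=dict(np.load("w3.npz"));P=fcloud(c);Z=P[...,2]
m=(Z>.098)&(Z<.112);k=np.zeros_like(m);k[150:255,235:310]=1;m&=k
print("blue",*rect(P,m))
q=P[:270].reshape(-1,3);q=q[(q[:,2]>.05)&(np.hypot(q[:,0]-.425,q[:,1]-.177)<.2)&(np.hypot(q[:,0]-.425,q[:,1]-.177)>.05)]
print(len(q),q.min(0),q.max(0)) if len(q) else 0
d=dict(np.load("top0.npz"));T=cloud(d).reshape(-1,3);d=np.hypot(T[:,0]-.425,T[:,1]-.177);s=(T[:,2]>.04)&(d>.045)&(d<.16);print(T[s][::40].round(3)[:25])
E
```

```text
blue [427.7 178.6] [62.1 42.8] 71.9 4462 0.1061
4779 [0.23141854 0.04969745 0.05000953] [0.56453635 0.36398764 0.34279868]
[[0.554 0.082 0.051]
 [0.513 0.077 0.05 ]
 [0.502 0.071 0.049]
 [0.432 0.02  0.094]
 [0.278 0.22  0.097]
 [0.268 0.2   0.066]]
```

```bash
python3 - <<'E'
from h import *
from plant import ctrl
ctrl.gripper_to(.085,35)
ctrl.move_linear([.427,.1782,.060],down(-18.1),v=.12)
ctrl.gripper_to(.03,35)
print(ctrl.read_finger_gap(),ctrl.read_finger_force())
ctrl.move_linear([.427,.1782,.225],v=.15)
ctrl.move_ptp([.536,.042,.225],down(6.2))
c=ctrl.capture("wrist");np.savez("w4.npz",**c);cv2.imwrite("pics/w4.png",c["img"])
t=ctrl.capture("top");cv2.imwrite("pics/top4.png",t["img"]);np.savez("top4.npz",**t)
print(ctrl.read_time_s(),ctrl.read_tool_pos(),ctrl.read_finger_gap())
cv2.imwrite("pics/w4b.png",np.hstack([cv2.resize(c["img"],(400,300)),cv2.resize(t["img"][120:240,160:360],(400,300))]))
E
```

```text
0.04203835789040106 35.340930819511414
16.2417 [0.53524257 0.04270742 0.22453796] 0.04160996560526531
```

View pics/w4b.png

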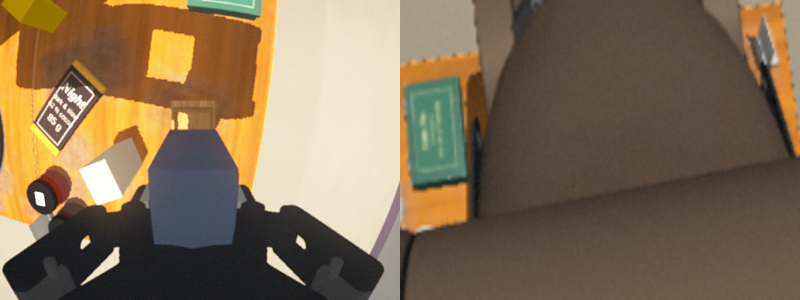

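Blue is held (left panel, around (193,190)) and the box's far end shows behind it at (193,115). The arm blocks the top camera.

```bash
python3 - <<'E'
from h import *
c=dict(np.load("w4.npz"));P=fcloud(c);Z=P[...,2]
a=np.radians(6.2);ex=np.array([np.cos(a),np.sin(a)]);ey=np.array([-np.sin(a),np.cos(a)]);tcp=np.array([.53524,.04271])
I=c["img"].astype(int);k=np.zeros(Z.shape,bool);k[175:345,200:340]=1;blue=k&(I[...,0]>I[...,2]+15)
def loc(m):
    q=P[m][:,:2]-tcp;return np.percentile(q@ex,[.5,50,99.5]).round(4),np.percentile(q@ey,[.5,50,99.5]).round(4),m.sum()
zt=np.percentile(Z[blue],99);print(zt)
print("top",loc(blue&(Z>zt-.006)),*rect(P,blue&(Z>zt-.006)))
f=blue&(Z<zt-.015);print("front",loc(f),*rect(P,f))
m=(Z>.045)&(Z<.057);k[:]=0;k[120:185,225:315]=1;m&=k
n_,L,S,_=cv2.connectedComponentsWithStats(m.astype(np.uint8));i=1+S[1:,4].argmax();print("rim",loc(L==i),*rect(P,L==i))
# wine in w3
c=dict(np.load("w3.npz"));P=fcloud(c);I=c["img"].astype(int);Z=P[...,2]
r=(I[...,2]>I[...,1]+35)&(I[...,1]<50)&(Z>.06)&(Z<.12);k[:]=0;k[270:,390:450]=1;r&=k;print(r.sum(),rect(P,r))
E
```

```text
0.27129965338454953
top (array([-0.0195,  0.0009,  0.0212]), array([-0.0125,  0.0099,  0.0304]), np.int64(11768)) [534.   68.1] [42.2 78.7] 5.0 11768 0.2699
front (array([-0.0069,  0.0024,  0.0114]), array([0.0294, 0.0301, 0.0305]), np.int64(144)) [533.9  72.7] [19.2  1. ] 7.2 144 0.2511
rim (array([-0.03  ,  0.0012,  0.0305]), array([0.011 , 0.0347, 0.0387]), np.int64(471)) [532.8  67.4] [60.6 27.9] 6.2 471 0.0512
322 (array([530.6, -53.7]), array([12.3, 97.7]), 16.1, 322, np.float64(0.106))
```

```bash
python3 - <<'E'
from h import *
from plant import ctrl
a=np.radians(6.2);ex=np.array([np.cos(a),np.sin(a)]);ey=np.array([-np.sin(a),np.cos(a)])
p=np.array([.53524,.04271])-.0006*ex+.0015*ey
R=down(6.2)
ctrl.move_linear([*p,.22],R,v=.1)
ctrl.move_linear([*p,.12],v=.15)
f0=np.array(ctrl.read_force())
for z in(.105,.095,.085,.078,.073,.071):
    ctrl.move_linear([*p,z],v=.06);f=np.array(ctrl.read_force())-f0;print(z,f.round(1),ctrl.read_tool_pos()[2].round(4))
    if np.abs(f).max()>12: break
else:
    ctrl.gripper_to(.07);ctrl.move_linear([*p,.21],v=.15)
    ctrl.gripper_to(0.0,30)
    ctrl.move_ptp([.535,-.11,.24],R)
    c=ctrl.capture("wrist");np.savez("w5.npz",**c);cv2.imwrite("pics/w5.png",c["img"])
print(ctrl.read_time_s(),ctrl.read_tool_pos(),ctrl.read_finger_gap(),ctrl.read_force())
E
```

```text
0.105 [ 1.  -0.2 -0.6] 0.1047
0.095 [ 0.2  0.2 -0.2] 0.0945
0.085 [ 1.8 -0.4 -0.5] 0.0845
0.078 [ 0.9 -0.2  0.4] 0.0776
0.073 [-0.6 -0.  -1.4] 0.0727
0.071 [0.9 0.1 0.6] 0.0709
21.9667 [ 0.53483445 -0.10968503  0.23985957] -0.0003316937996441295 [-0.68946247 -0.02031884 -0.32572161]
```

View pics/w5.png

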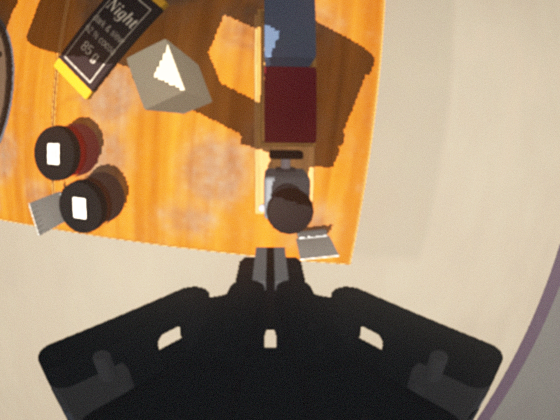

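Both cartons stand in the box: blue at (290,30) and wine at (290,105). The knob is at (289,210) and cream is undisturbed. Next I'll check heights and tilt, then press using position and force.

```bash
python3 - <<'E'
from h import *
from plant import ctrl
c=dict(np.load("w5.npz"));P=fcloud(c);Z=P[...,2]
def top(n,lo,hi,box):
    u0,u1,v0,v1=box;m=np.zeros(Z.shape,bool);m[v0:v1,u0:u1]=1;m&=(Z>lo)&(Z<hi);A=P[m]
    g=np.linalg.lstsq(np.c_[A[:,:2],np.ones(len(A))],A[:,2],rcond=None)[0];print(n,*rect(P,m),"slope",g[:2].round(3))
top("wine",.095,.115,(255,325,60,148));top("blue",.106,.125,(255,325,0,72));top("knob",.115,.13,(262,318,180,238))
k=np.array([.5513,-.1145]);R=down(6.2)
ctrl.move_ptp([*k,.16],R);ctrl.move_linear([*k,.128],v=.08);ctrl.hold(.2)
f0=np.array(ctrl.read_force());print(f0)
for z in(.124,.121,.119,.116,.113,.111,.110):
    ctrl.move_linear([*k,z],v=.03);ctrl.hold(.15);f=np.array(ctrl.read_force())-f0
    print(z,np.round(ctrl.read_tool_pos(),4),f.round(1))
    if f[2]>9.5: break
print(ctrl.read_time_s(),ctrl.read_finger_gap())
c=ctrl.capture("wrist");np.savez("w6.npz",**c);cv2.imwrite("pics/w6.png",c["img"])
E
```

```text
wine [542.9 -21.9] [44.6 72.1] 6.2 4053 0.1061 slope [ 0.003 -0.017]
blue [536.2  34.2] [43.3 62.9] 7.2 3228 0.116 slope [-0.011  0.065]
knob [ 552.2 -113.4] [39.  39.6] 84.7 1726 0.1225 slope [ 0.005 -0.01 ]
[ 0.0462201  -0.10875809 -0.62512276]
0.124 [ 0.5513 -0.1145  0.124 ] [ 0.3 -0.1  0.8]
0.121 [ 0.5517 -0.1146  0.1212] [ 1.6 -0.5  5.1]
0.119 [ 0.5517 -0.1146  0.1193] [ 1.4 -0.3  5.9]
0.116 [ 0.5516 -0.1146  0.1163] [ 1.2 -0.4  7.2]
0.113 [ 0.5516 -0.1146  0.1133] [2.7 0.3 8.9]
0.111 [ 0.5516 -0.1146  0.1114] [ 2.  -1.   8.5]
0.11 [ 0.5516 -0.1146  0.1104] [ 1.4 -0.5  9.2]
25.975 -9.756499492319943e-05
```

View pics/w6.png

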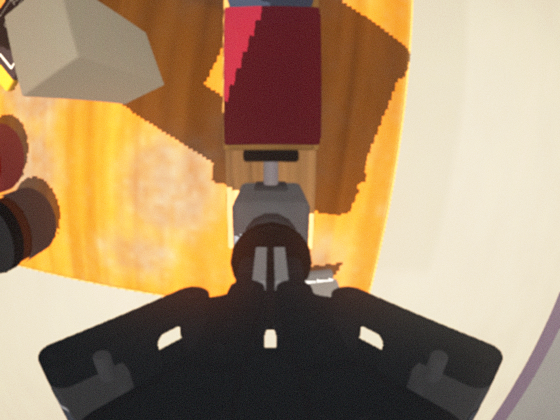

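The closed fingers sit on the knob at (270,255). The pad at (270,155) is up against the box end, and wine is upright. One last check that blue is upright and the push is steady.

```bash
python3 - <<'E'
from h import *
from plant import ctrl
c=dict(np.load("w5.npz"));P=fcloud(c);Z=P[...,2]
m=np.zeros(Z.shape,bool);m[3:62,266:314]=1;m&=(Z>.1105)&(Z<.125);A=P[m]
print(rect(P,m),np.linalg.lstsq(np.c_[A[:,:2],np.ones(len(A))],A[:,2],rcond=None)[0][:2])
ctrl.hold(.5)
print(ctrl.read_tool_pos(),ctrl.read_force(),np.abs(ctrl.read_joint_vel()).max())
if abs(ctrl.read_tool_pos()[2]-.1104)<.001 and ctrl.read_force()[2]>5: print(ctrl.sign_off())
E
```

```text
(array([535.6,  37.7]), array([39. , 50.2]), 6.2, 2668, np.float64(0.1161)) [-0.00382949  0.00616184]
[ 0.55159676 -0.11460595  0.11038511] [ 1.23883095 -0.76685509  8.51632703] 0.0033320637766144382
the job is handed in; nothing more can be done
None
```

The job is handed in: both broad cartons stand upright and released in the gift box, the cream carton still stands where it was, and the fingers hold the knob about 11.6 mm down (from TCP height) at about 9 N; the verdict was not shown.

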